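# Feed a mortar prism through the guarded tunnel gauge with the push stick

### The job

Draw the orange push stick out of its blue sleeve, take it anew near its rear (ribbed) end, and use it to push the mortar prism along the bed, right through under the yellow guard, until the prism comes gently up against the end stop; do not force it. Then draw the stick back out the way it went in and leave it lying flat, let go, on the entry side of the guard. Hands off the prism (only the stick may touch it), and leave the jar, the mortar cube and the yellow marker where they are.

Things in the scene. Friction and masses are not known exactly. Their poses are not given: they have to be found in the camera images.
- gauge: Tunnel gauge, fixed to the bench: a grey bed 90 mm wide with a low yellow guard across it. Origin at bench height below the middle of the guard's entry mouth; +x is the feed direction, z up. The steel bed surface is 20 mm above the bench, from x = -310 to 235 mm. The guard covers x = 0 to 80 mm and is 88 mm wide, its top 79 mm above the bench.
- gauge_mouth (a point): Middle of the guard's entry mouth, on the bed surface; axes as the gauge. The opening is 48 mm high above the bed and 62 mm wide. Two low fences, 8 mm wide and 8 mm high above the bed, run along the whole bed; their inner faces are 46 mm apart (gauge y = -23 and +23 mm).
- gauge_stop (a point): Foot of the end stop's face, on the bed surface at gauge x = 212 mm; axes as the gauge. The dark steel stop stands 32 mm above the bed.
- prism_mid (a point): Centre of the grey mortar prism, 120 x 40 x 40 mm, about 0.4 kg, lying on the bed between the fences on the entry side, its length along x (own x axis within 0.03 rad of the gauge's at the start). Against the stop its centre is at gauge x = 152 mm and its tail at 92 mm, 12 mm beyond the guard.
- sleeve: Blue parking sleeve of the push stick, fixed to the bench: a roofed pocket without floor, 116 mm long, 44 mm wide, 46 mm high, inside 28 mm wide and 40 mm high. Origin on the bench in the middle of its mouth; the pocket reaches from x = 0 back to x = -110 mm, and the stick is drawn out towards +x.
- stick_mid (a point): Centre of the orange push stick, a straight bar 200 mm long (x), 20 mm wide (y), 36 mm high (z), 0.09 kg, lying on the bench; +x points to its black nose, its ribbed rear end is at x = -100 mm. At the start its rear 105 mm are in the sleeve, only the front 95 mm can be gripped; its axes agree with the sleeve's within 0.03 rad.
- stick_nose (a point): Centre of the push stick's flat black nose (100 mm ahead of stick_mid); axes as the stick.
- jar: Bystander: small white jar with blue cap, 44 mm across, 60 mm high; origin at the centre of its underside. It stands by the vice. At the other side the grey cabinet has an open drawer that reaches out to about world x = 0.58 m for y = 0.14 to 0.42 m: keep the gripper clear of it.
- cube: Bystander: grey mortar cube, 50 mm; origin at the centre of its underside.
- marker: Bystander: yellow paint marker with black cap, 135 mm long (y) and 19 mm thick; origin at the centre of its underside.
Mind the look-alikes: they are no part of the job. Of the things that look like the part that bears prism_mid, the larger one is meant.

How it is judged:
By the outcome, as a careful person would: the job done as asked, in the order asked, and still so for the second after the job is handed in, with the robot touching nothing.
It also fails if it takes over 58 s, if anything falls off the work surface, if the arm or the gripper's body presses on something with over 40 N, if the wrist force passes 120 N, or if a joint passes its speed limit or range.

### The arm

A 6-joint arm with a two-finger parallel gripper is mounted at the origin on a cart in front of the work surface, level with it; the furniture and walls round the work are solid. World frame = base frame: x ahead of the robot, y to its left, z up, the work surface at z = 0. Lengths are in mm, angles in rad, forces in N, time in s.
With the tool pointing down it reaches from about 425 to 1125 mm from the base axis. Payload 14.9 kg.
Tool frame: the origin (TCP) lies between the finger pads; the fingertips stand 22 mm ahead of it and the grasp point (between the pads) lies 3 mm ahead of it; y points along the fingers, z is the direction in which the jaws open and shut, and the axes are right-handed (so a half turn about y gives the same grasp; the last joint's range is limited). The gripper opens to 91 mm and grips with 3 to 60 N. Pads are 32 mm wide; open, the fingers measure 118 mm over their backs; the gripper's body (76 mm by 178 mm) begins 60 mm behind the grasp point.
Start: joints at [1.184, 0.379, 1.734, -0, 1.028, -0.033], TCP at [242.533, 656.655, 235.932] pointing down, gripper open.
Joint ranges: [-2.77, 2.77], [-0.74, 2.19], [0, 2.66], [-1.06, 4.2], [0.31, 2.87], [-3.08, 3.08]. Speed limits (rad/s): [1.89, 1.89, 2.39, 3.14, 3.14, 3.14].

### API

Orientations are given as a unit quaternion [w, x, y, z].
In Python, from station import r gives the robot as it stands. Calls block until the motion is done:
- r.move_to(position, orientation): joint-space move of the TCP to a pose.
- r.movel(position, ori=None, feed=150, until_force=None): straight line of the TCP; ori=None keeps the orientation; feed is the mean speed in mm/s. With until_force (N) it stops when the force on the tool has changed by that much, and returns True; else False.
- r.movej(angles): joint-space move.
- r.set_gripper(opening, f_grip=None): finger opening in mm; f_grip is the grip in N (None keeps the last); returns when the fingers have stopped.
- r.pause(seconds).
- r.inverse_kinematics(position, orientation): joint angles nearest the present ones, or None.
- r.read_camera(name): name is "side" or "top" or "wrist"; returns a dict with "img" (420x560x3 uint8, blue, green, red), "mtx" (3x3 intrinsics, pixels), "rvec" (rotation vector, rad) and "tvec" (3), from world to camera coordinates, as OpenCV has them; the wrist camera has in their place "mount" (4x4, takes a point from camera to tool coordinates, whose origin is the TCP and whose axes are the tool frame's). Camera axes: x right, y down, z forward; pixel columns grow to the right and rows downward; lengths in mm; the calibration is good to about 2 mm. A picture is of the moment at which its call begins: read the wrist's pose just before it. There is no depth.
A pose or a line that the arm cannot do raises r.PlanningError and nothing moves.
- r.job_done(): hands the job in, once; it reports no verdict.
Readings, each from a call of its own:
- r.read_clock(): time.
- r.read_qpos(): joint angles.
- r.read_joint_vel(): joint speeds.
- r.read_joint_efforts(): joint torques, N m.
- r.read_eef_pos(): TCP position.
- r.read_tool_rot(): TCP orientation.
- r.read_force(): force on the tool from outside, world axes, zero at the start.
- r.read_torque(): the same for the moment, N m.
- r.read_grip_width(): finger opening in mm.
Only numpy, scipy, OpenCV 4.12 (cv2) and the standard library are available. Lean on these libraries where they do the work, as an engineer would, in place of code of your own. Each camera call takes 0.05 s, during which the arm holds its last target. There are 200 camera calls.

## Working session

There is one attempt and no reset: what is moved stays moved. The work goes in short steps, each a Python script; the robot and the scene stay as the last script left them, time stands still between calls to the robot, and variables do not carry over. Pictures are saved under pics/ and viewed, about 8 in all and at most 12, crops included, and the job is handed in when it is done.

```bash
ls; mkdir -p pics
python3 - <<'E'
from station import r
import cv2,numpy as np
for n in("top","side","wrist"):
    c=r.read_camera(n); cv2.imwrite(f"pics/{n}0.png",c["img"]); np.save(f"pics/{n}0.npy",{k:v for k,v in c.items()},allow_pickle=True)
    print(n,{k:np.round(v,3).tolist() for k,v in c.items() if k!="img"})
print(r.read_clock(),r.read_tool_rot(),r.read_eef_pos(),r.read_force())
E
```

```text
pics
top {'mtx': [[483.329, 0.0, 275.484], [0.0, 483.329, 206.731], [0.0, 0.0, 1.0]], 'rvec': [2.203, -2.144, 0.092], 'tvec': [-17.843, 479.169, 1488.571]}
side {'mtx': [[396.034, 0.0, 278.161], [0.0, 396.034, 204.07], [0.0, 0.0, 1.0]], 'rvec': [2.288, -0.267, 0.149], 'tvec': [-467.14, 113.982, 1141.599]}
wrist {'mtx': [[339.05, 0.0, 274.166], [0.0, 339.05, 204.849], [0.0, 0.0, 1.0]], 'mount': [[0.0, 0.956, 0.293, -84.024], [-0.0, -0.293, 0.956, -147.721], [1.0, -0.0, 0.0, 0.146], [0.0, 0.0, 0.0, 1.0]]}
0.15 [-0.69578002  0.69636838 -0.12448064  0.12436162] [242.4131856  656.39095403 235.43692963] [-0.25149781 -0.08226498  0.63798211]
```

View pics/top0.png

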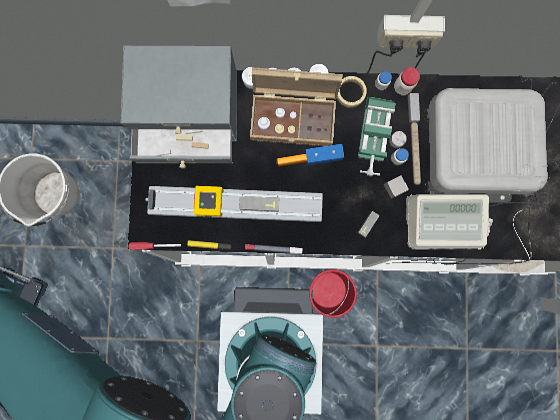

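View pics/side0.png

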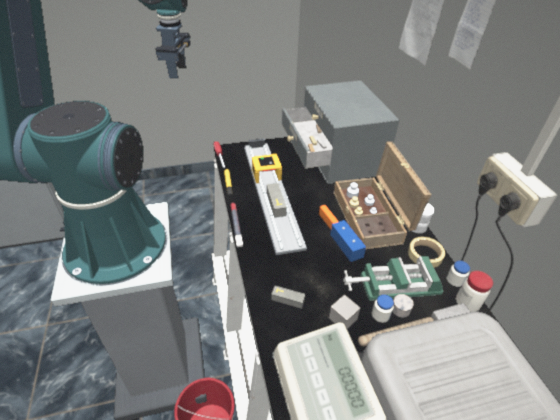

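Top view: the bed runs along the image row. The guard is at (208,201), the stop at (152,200), and the prism on the bed at about (262,203). The orange stick (292,160) sits in the blue sleeve (325,154).

There are two prism look-alikes: the grey bar on the bed at (262,203) and a smaller grey bar on the bench at (369,223). The one on the bed is meant, since it is larger and lies between the fences on the entry side. I'll confirm that in a crop while measuring.

```bash
cat > h.py <<'E'
import cv2,numpy as np
from scipy.spatial.transform import Rotation as R
def load(n): return np.load(f"pics/{n}.npy",allow_pickle=True).item()
def pose(c):
    """camera rotation (cam->world) and centre; wrist pictures carry 'p','q' of the tool"""
    if "mount" in c:
        q=c["q"]; T=R.from_quat([q[1],q[2],q[3],q[0]]).as_matrix(); M=c["mount"]
        return T@M[:3,:3], T@M[:3,3]+c["p"]
    Rw=cv2.Rodrigues(np.array(c["rvec"],float))[0]; return Rw.T, -Rw.T@np.array(c["tvec"]).ravel()
def cast(c,uv,z):
    A,o=pose(c); uv=np.atleast_2d(np.array(uv,float))
    d=np.c_[uv,np.ones(len(uv))]@np.linalg.inv(c["mtx"]).T@A.T
    return o+d*((z-o[2])/d[:,2])[:,None]
def proj(c,P):
    A,o=pose(c); p=(np.atleast_2d(P)-o)@A@np.array(c["mtx"]).T; return p[:,:2]/p[:,2:]
def mask(img,lo,hi,k=0):
    m=cv2.inRange(cv2.cvtColor(img,cv2.COLOR_BGR2HSV),lo,hi)
    return cv2.morphologyEx(m,cv2.MORPH_CLOSE,np.ones((k,k))) if k else m
def blobs(m,amin=30):
    cs=cv2.findContours(m,cv2.RETR_EXTERNAL,cv2.CHAIN_APPROX_NONE)[0]
    return sorted([c for c in cs if cv2.contourArea(c)>amin],key=cv2.contourArea,reverse=True)
def rect(c,cnt,z):
    """min-area rectangle of a contour cast on plane z: centre, sizes (long,short), yaw of the long side"""
    P=cast(c,cnt[:,0,:],z)[:,:2].astype(np.float32)
    (cx,cy),(w,h),a=cv2.minAreaRect(P); a=np.radians(a)
    if w<h: w,h,a=h,w,a+np.pi/2
    a=(a)%np.pi
    return np.round([cx,cy,w,h],1),round(a,4)
E
python3 - <<'E'
from h import *
c=load("top0");im=c["img"]
cv2.imwrite("pics/topcrop.png",cv2.resize(im[130:260,120:420],None,fx=2.6,fy=2.6,interpolation=cv2.INTER_CUBIC))
for n,lo,hi,z in (("orange",(6,150,120),(18,255,255),36),("blue",(100,130,80),(118,255,255),46),("yellow",(20,150,120),(32,255,255),79)):
    for b in blobs(mask(im,lo,hi,3)): print(n,cv2.boundingRect(b),*rect(c,b,z))
m=mask(im,(0,0,110),(180,60,255)); m[:130]=0;m[:, :120]=0; m[245:]=0
for b in blobs(m): print("grey",cv2.boundingRect(b),*rect(c,b,20))
E
```

```text
orange (277, 154, 30, 11) [628.5 -50.8  91.9  23.4] 1.7644
blue (305, 144, 39, 21) [ 646.9 -152.4  117.6   50.4] 1.7521
blue (396, 148, 13, 13) [ 650.7 -392.7   38.5   34.2] 2.4873
blue (379, 71, 12, 13) [ 896.1 -336.8   38.9   33.5] 2.3863
yellow (194, 186, 28, 30) [487.8 199.8  87.7  80.8] 0.0267
yellow (187, 240, 31, 9) [356.8 210.6  90.1  17.5] 1.5114
grey (436, 130, 112, 63) [ 642.9 -680.   349.9  197.7] 1.5972
grey (406, 194, 87, 51) [ 456.1 -546.5  267.7  156.1] 1.5978
grey (120, 130, 111, 31) [667.3 318.9 350.1  96.4] 1.5972
grey (221, 189, 102, 33) [485.3   7.8 314.5  90.1] 1.5544
grey (145, 186, 52, 30) [490.3 323.2 162.6  90.1] 1.556
grey (412, 130, 9, 54) [ 650.8 -442.3  169.8   20.9] 0.0526
grey (298, 130, 33, 11) [ 711.1 -120.8  101.4   32.3] 1.5937
grey (387, 175, 22, 22) [ 556.9 -386.    51.8   50.9] 0.49
grey (120, 207, 10, 38) [408.1 464.2 115.3  28.2] 0.054
grey (359, 211, 20, 26) [ 434.8 -296.4   81.2   26.9] 2.5852
grey (392, 131, 15, 16) [ 706.8 -388.2   45.9   44.6] 2.3794
grey (360, 154, 20, 22) [ 614.7 -292.1   70.    57. ] 0.2774
grey (361, 134, 8, 16) [ 694.1 -280.2   49.8   17.1] 2.9898
grey (380, 137, 7, 16) [ 685.9 -339.5   49.2   16.9] 3.0101
grey (391, 148, 16, 17) [ 646.9 -385.2   45.4   39.5] 0.5701
grey (120, 184, 11, 12) [520.  470.3  41.7  22.5] 2.2861
grey (372, 136, 6, 15) [ 690.8 -311.1   46.7   13.8] 2.9738
```

View pics/topcrop.png

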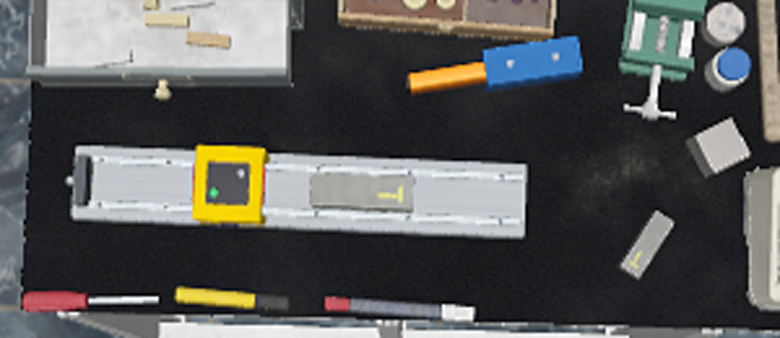

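The crop confirms it: the prism meant lies on the bed at crop (362,192), and the smaller bar on the bench at crop (647,245) is the look-alike. The gauge fits its given sizes (bed 90 mm, guard 88×81 mm). Next I go to a hover over the stick by a retracted route and take a wrist close-up.

```bash
cat >> h.py <<'E'
def ori(yaw,flip=False):
    """tool y down, tool x horizontal along yaw (or opposite): jaws across yaw"""
    if flip: yaw+=np.pi
    x=np.array([np.cos(yaw),np.sin(yaw),0]); y=np.array([0,0,-1.]); z=np.cross(x,y)
    q=R.from_matrix(np.c_[x,y,z]).as_quat(); return [q[3],q[0],q[1],q[2]]
def snap(r,cam,name):
    p,q=np.array(r.read_eef_pos()),r.read_tool_rot(); c=r.read_camera(cam); c["p"],c["q"]=p,q
    np.save(f"pics/{name}.npy",c,allow_pickle=True); cv2.imwrite(f"pics/{name}.png",c["img"]); return c
E
python3 - <<'E'
from h import *
from station import r
for f in (False,True):
    for p,y in (((200,520,330),1.757),((628,-45,240),1.757),((485,-210,60),1.555),((487,80,60),1.555),((565,-88,33),1.555)):
        j=r.inverse_kinematics(p,ori(y,f)); print(f,p,None if j is None else np.round(j,2))
q=r.read_tool_rot(); print(R.from_quat([q[1],q[2],q[3],q[0]]).as_matrix().round(2))
c=load("top0");s=load("side0");im=s["img"].copy()
for uv in((335,143),(250,140)):
    for z in (0,40,80,120):
        P=cast(c,uv,z)[0]; u,v=proj(s,P)[0]; print(P.round(),round(u),round(v)); cv2.circle(im,(int(u),int(v)),1,(0,0,255),-1)
cv2.imwrite("pics/sidebox.png",cv2.resize(im[90:270,250:450],None,fx=3,fy=3))
E
```

```text
False (200, 520, 330) [ 1.16  0.05  1.96 -0.    1.14 -2.17]
False (628, -45, 240) [-0.11  0.27  1.88 -0.    1.    2.85]
False (485, -210, 60) [-0.45  0.4   2.13 -0.    0.61  2.7 ]
False (487, 80, 60) [ 0.12  0.36  2.2  -0.    0.58 -3.01]
False (565, -88, 33) [-0.2   0.5   2.04 -0.    0.6   2.96]
True (200, 520, 330) [ 1.16  0.05  1.96 -0.    1.14  0.98]
True (628, -45, 240) [-0.11  0.27  1.88 -0.    1.   -0.29]
True (485, -210, 60) [-0.45  0.4   2.13 -0.    0.61 -0.44]
True (487, 80, 60) [ 0.12  0.36  2.2  -0.    0.58  0.13]
True (565, -88, 33) [-0.2   0.5   2.04 -0.    0.6  -0.18]
[[ 0.94 -0.    0.35]
 [-0.35 -0.    0.94]
 [-0.   -1.   -0.  ]]
[ 691. -190.    0.] 365 252
[ 682. -185.   40.] 364 242
[ 673. -181.   80.] 362 231
[ 664. -176.  120.] 361 220
[694.  83.   0.] 334 192
[685.  80.  40.] 333 184
[676.  78.  80.] 332 175
[667.  75. 120.] 331 166
```

View pics/sidebox.png

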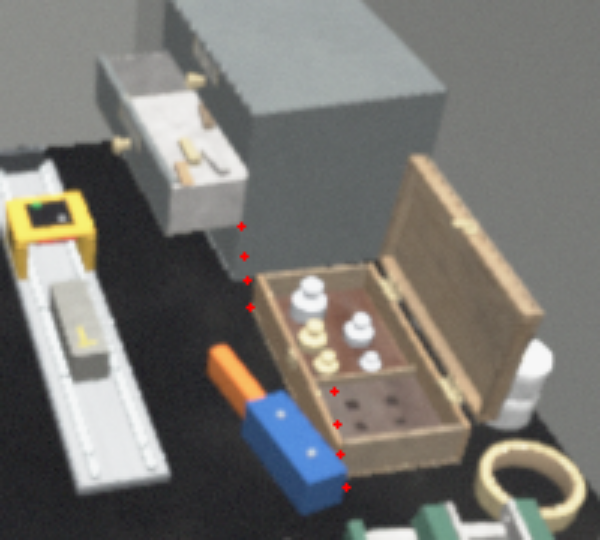

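The box rim is about 55 mm high, which clears the gripper body (≥ 89 mm at grasp height). The flipped wrist orientation is well within range. Moving to a wide wrist view now.

Run:
```python
from h import *
from station import r
o=ori(np.pi/2,True)
r.move_to((200,520,340),o); r.move_to((545,0,270),o); r.pause(0.3)
c=snap(r,"wrist","w1"); im=c["img"]
print(r.read_clock(),r.read_eef_pos())
for n,lo,hi,z in (("orange",(6,150,100),(18,255,255),36),("blue",(100,130,60),(118,255,255),46),("yellow",(20,150,100),(32,255,255),79)):
    for b in blobs(mask(im,lo,hi,3),150)[:3]: print(n,cv2.boundingRect(b),*rect(c,b,z))
```

```text
3.8417 [5.45014847e+02 2.23570081e-01 2.70039931e+02]
orange (329, 178, 29, 78) [627.4 -47.7  99.9  23.2] 1.7586
blue (335, 256, 25, 40) [ 634.2 -122.2   54.8   25.6] 1.7128
blue (344, 327, 32, 11) [ 655.2 -202.1   40.7   15.3] 3.141
yellow (162, 0, 99, 18) [488.7 162.5  86.7  13.4] 0.0006
```

View pics/w1.png

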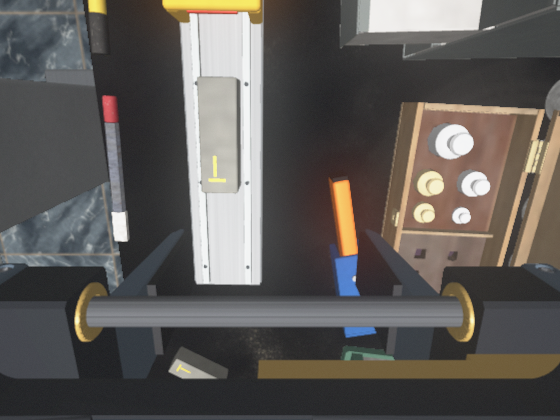

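The wrist view shows the prism with top corners about (200,77), (238,77), (239,192) and (203,192). The stick's black nose is at about (339,180), its orange top runs down to the sleeve mouth at about (343,250), and the bed's entry end is at row 284. Now for the exact lines.

Run:
```python
from h import *
c=load("w1"); im=c["img"]
m=mask(im,(4,120,60),(20,255,255)); rows=range(190,243)
for z,f in((36,np.max),(36,np.min)):
    P=cast(c,[(f(np.where(m[v,310:380])[0])+310+(.5 if f is np.max else -.5),v) for v in rows],z)
    k=np.polyfit(P[:,1],P[:,0],1); print("stick edge x at y=-45",np.polyval(k,-45).round(1),"slope",k[0].round(4))
print(im[172:190,342].tolist()); print(im[200,322:365].tolist())
g=cv2.cvtColor(im,cv2.COLOR_BGR2GRAY)
print("nose z36",cast(c,[(339,178)],36).round(1),"sleeve mouth top z46",cast(c,[(331,247),(357,256)],46).round(1))
print("prism z60",cast(c,[(200,77),(238,77),(203,192),(238,192)],60).round(1).tolist())
print("bed z20 edges", cast(c,[(183,20),(195,284),(262,284),(262.5,100)],20).round(1).tolist())
print("bed rows",g[150,175:270].tolist()); print("bed row270",g[250,185:270].tolist()); print("col",g[275:292,230].tolist())
print("prism col",g[68:84,220].tolist(),g[186:200,225].tolist())
```

```text
stick edge x at y=-45 639.0 slope -0.1855
stick edge x at y=-45 614.5 slope -0.1948
[[35, 40, 58], [39, 43, 60], [34, 37, 59], [39, 42, 62], [48, 51, 68], [61, 65, 76], [62, 66, 79], [63, 65, 79], [62, 95, 154], [76, 148, 239], [89, 175, 246], [98, 190, 247], [101, 195, 247], [102, 196, 247], [102, 197, 247], [101, 195, 247], [102, 196, 247], [101, 196, 247]]
[[43, 45, 64], [46, 47, 66], [43, 47, 66], [46, 48, 69], [42, 46, 67], [42, 45, 67], [43, 46, 67], [42, 46, 67], [45, 48, 70], [42, 58, 97], [44, 78, 137], [43, 79, 139], [48, 91, 164], [64, 126, 224], [80, 160, 245], [96, 185, 247], [108, 203, 247], [107, 204, 247], [106, 203, 247], [106, 200, 247], [104, 199, 247], [101, 196, 247], [100, 195, 247], [99, 193, 247], [98, 191, 247], [97, 189, 247], [94, 185, 247], [88, 174, 247], [77, 154, 244], [63, 120, 216], [45, 49, 74], [45, 49, 74], [47, 53, 75], [47, 51, 75], [48, 53, 76], [47, 51, 76], [46, 50, 74], [48, 52, 76], [48, 52, 74], [48, 53, 74], [48, 52, 75], [50, 56, 77], [50, 54, 76]]
nose z36 [[ 6.192e+02 -6.000e-01  3.600e+01]] sleeve mouth top z46 [[612.4 -82.4  46. ]
 [6
[... 651 characters left out ...]
, 132, 74, 66, 66, 66, 66, 64, 64]
bed row270 [54, 53, 54, 55, 53, 54, 56, 79, 144, 208, 226, 225, 226, 227, 227, 224, 236, 245, 244, 243, 244, 244, 231, 140, 193, 224, 229, 229, 228, 226, 224, 222, 222, 221, 224, 226, 226, 226, 227, 228, 228, 228, 228, 226, 225, 227, 227, 227, 225, 225, 226, 226, 225, 228, 231, 229, 226, 227, 225, 235, 246, 244, 244, 244, 244, 234, 187, 225, 225, 222, 221, 223, 224, 225, 219, 187, 146, 92, 68, 68, 66, 67, 67, 65, 66]
col [226, 226, 226, 226, 226, 225, 225, 225, 226, 153, 60, 58, 60, 60, 59, 58, 58]
prism col [223, 224, 223, 223, 223, 223, 223, 223, 187, 168, 182, 185, 185, 187, 187, 185] [197, 196, 197, 198, 198, 198, 190, 215, 225, 225, 225, 225, 225, 226]
```

Run:
```python
from h import *
c=load("w1"); im=c["img"]
cv2.imwrite("pics/w1c.png",cv2.resize(im[60:300,170:370],None,fx=2.5,fy=2.5,interpolation=cv2.INTER_CUBIC))
```

```text
(no output)
```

View pics/w1c.png

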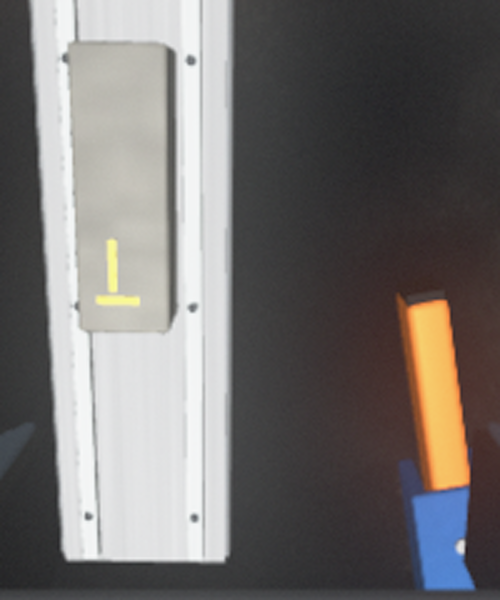

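Measured: the stick's centre line passes (628.3,−45) at yaw 1.7565 with the nose at y≈−0.5, and the top and wrist views agree to about 1 mm. The gauge yaw is about 1.555. Next: grip the stick (opening 50 mm, to stay clear of the box), draw it out, and lay it down parallel to the bed at about (565,−10).

Run:
```python
from h import *
from station import r
yaw=1.7565; d=np.array([np.cos(yaw),np.sin(yaw),0]); mid=np.array([638,-98.8,0])
o=ori(yaw,True); G=mid+52*d
r.set_gripper(50,30)
r.move_to(G+[0,0,110],o)
print(r.movel(G+[0,0,32],feed=120,until_force=15))
r.set_gripper(0,30); print("width",r.read_grip_width(),r.read_force())
print("pull",r.movel(G+118*d+[0,0,32],feed=90,until_force=25),r.read_force())
r.movel(G+118*d+[0,0,85],feed=150); 
print("w",r.read_grip_width(),r.read_clock())
o=ori(1.5555,True); Q=np.array([566,42,0.])
r.movel(Q+[0,0,85],o,feed=150)
print("down",r.movel(Q+[0,0,32.3],feed=80,until_force=6),r.read_eef_pos(),r.read_force())
r.set_gripper(50); r.movel(Q+[0,0,140],feed=200)
r.movel(Q+[0,-80,160],feed=200); r.pause(.2)
snap(r,"wrist","w2"); print(r.read_clock())
```

```text
False
width 19.662055077387688 [-0.75050342  1.32209972  4.80055231]
pull False [-1.47405945  3.02067929  7.05154237]
w 19.852436957214763 8.7167
down True [564.95159364  42.02696136  31.71013142] [1.13188092 0.40008074 1.68358926]
11.9667
```

View pics/w2.png

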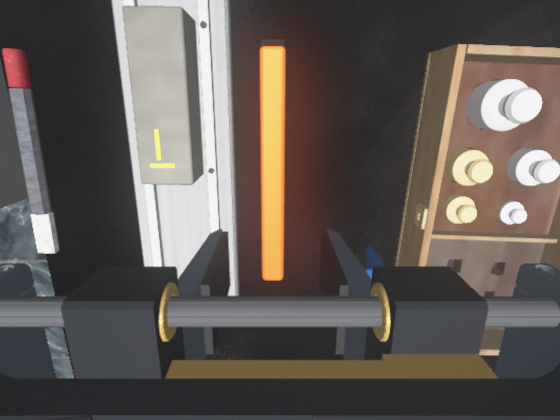

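The stick is out and lying flat, with its nose at (272,43) and its rear end at (273,280). The prism is undisturbed. Measuring the stick, gauge line and prism tail from this view.

Run:
```python
from h import *
c=load("w2"); im=c["img"]
m=mask(im,(4,120,60),(20,255,255)); m[:, :240]=0; m[:,310:]=0; m[285:]=0
b=blobs(m)[0]; print(cv2.boundingRect(b),*rect(c,b,36)); print("ends",cast(c,[(272,41),(272,47),(273,281)],36).round(1).tolist())
g=cv2.cvtColor(im,cv2.COLOR_BGR2GRAY)
def runs(row,a,b,t):
    v=np.where(row[a:b]>t)[0]+a; return [(s[0],s[-1]) for s in np.split(v,np.where(np.diff(v)>1)[0]+1)] if len(v) else []
for v in (195,205,215): print(v,runs(g[v],110,245,235))
w=load("w1"); gw=cv2.cvtColor(w["img"],cv2.COLOR_BGR2GRAY)
for v in (210,230,250,265):
    rr=runs(gw[v],180,270,238); print("w1",v,rr)
    L=cast(w,[((rr[0][0]+rr[0][1])/2,v),((rr[-1][0]+rr[-1][1])/2,v)],28); print(L.mean(0).round(1),(L[1,0]-L[0,0]).round(1))
for v in (20,40,60):
    rr=runs(gw[v],180,270,236); print("w1",v,rr)
    L=cast(w,[((rr[0][0]+rr[0][1])/2,v),((rr[-1][0]+rr[-1][1])/2,v)],28); print(L.mean(0).round(1),(L[1,0]-L[0,0]).round(1))
print("tail",cast(c,[(142,183),(188,183)],60).round(1).tolist(), g[176:192,170].tolist())
```

```text
(259, 46, 51, 235) [573.6 -11.  192.1  40.7] 1.5553
ends [[565.0, 88.5, 36.0], [565.0, 84.5, 36.0], [562.8, -107.8, 36.0]]
195 [(np.int64(146), np.int64(153)), (np.int64(209), np.int64(216))]
205 [(np.int64(147), np.int64(154)), (np.int64(209), np.int64(216))]
215 [(np.int64(148), np.int64(155)), (np.int64(210), np.int64(217))]
w1 210 [(np.int64(200), np.int64(204)), (np.int64(245), np.int64(249))]
[484.7 -41.8  28. ] 54.3
w1 230 [(np.int64(201), np.int64(205)), (np.int64(245), np.int64(249))]
[484.2 -67.7  28. ] 54.1
w1 250 [(np.int64(202), np.int64(206)), (np.int64(245), np.int64(249))]
[483.7 -94.5  28. ] 53.9
w1 265 [(np.int64(245), np.int64(245))]
[ 507.6 -115.3   28. ] 0.0
w1 20 [(np.int64(191), np.int64(196)), (np.int64(243), np.int64(248))]
[488.3 163.8  28. ] 53.6
w1 40 [(np.int64(192), np.int64(197)), (np.int64(243), np.int64(248))]
[488.  145.1  28. ] 53.4
w1 60 [(np.int64(193), np.int64(198)), (np.int64(243), np.int64(248))]
[487.6 125.7  28. ] 53.1
tail [[466.3, -10.6, 60.0], [500.8, -11.0, 60.0]] [200, 198, 199, 199, 198, 198, 197, 181, 179, 212, 222, 223, 223, 222, 222, 223]
```

The fence spacing comes out at 54 mm, as it must. Gauge centre line: x = 487.9 + 0.0173·(y−145). The prism tail is at y≈−11 and the stick mid at (564.5,−10). Now the regrip 78 mm behind mid, and a move to behind the prism.

```bash
cat >> h.py <<'E'
YAW=1.5535
def line(y,z): return np.array([487.9+0.0173*(y-145),y,z])
E
python3 - <<'E'
from h import *
from station import r
o=ori(1.5545,True); G=np.array([563.8,-88,0])
r.move_to(G+[0,0,90],o)
print(r.movel(G+[0,0,32],feed=100,until_force=12))
r.set_gripper(0,40); print("w",r.read_grip_width())
r.movel(G+[0,0,105],feed=120)
o=ori(YAW,True)
r.movel(line(-212,105),o,feed=150)
print("down",r.movel(line(-212,54.5),feed=60,until_force=6),r.read_eef_pos(),r.read_grip_width())
r.pause(.2); snap(r,"wrist","w3"); c=snap(r,"side","s3"); print(r.read_clock(),r.read_force())
cv2.imwrite("pics/mix3.png",np.hstack([cv2.imread("pics/w3.png")[:,60:480][:400],cv2.resize(c["img"][120:280,220:372],(380,400))]))
E
```

```text
False
w 19.75403142220696
down False [ 481.91030985 -212.11912956   54.74802447] 20.085486962268202
16.8917 [-0.16532111 -0.19909016 -0.82041617]
```

View pics/mix3.png

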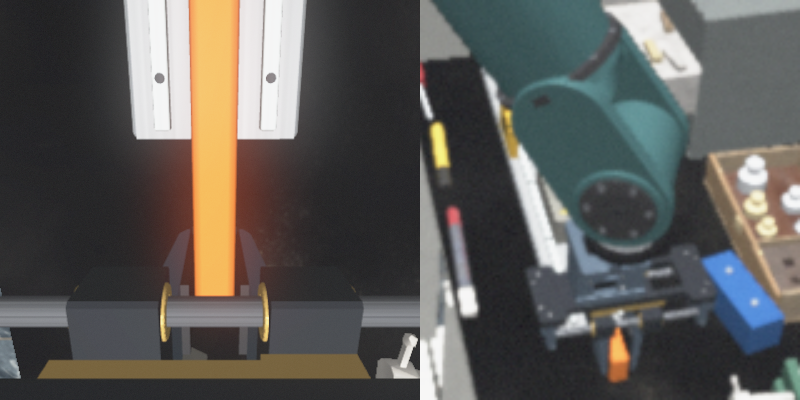

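The stick lies midway between the fences: its axis is at column 215, with the fences at 159 and 271. It is held at the rear and level. Pushing: moderate to 15 mm short, then slow with a low force limit.

Run:
```python
from h import *
from station import r
print("push",r.movel(line(58,54.5),feed=70,until_force=12),np.round(r.read_eef_pos(),1),np.round(r.read_force(),2),r.read_clock())
print("slow",r.movel(line(90,54.5),feed=12,until_force=4),np.round(r.read_eef_pos(),1),np.round(r.read_force(),2),r.read_grip_width(),r.read_clock())
c=snap(r,"top","t4"); cv2.imwrite("pics/t4c.png",cv2.resize(c["img"][175:230,135:335],None,fx=4,fy=4,interpolation=cv2.INTER_CUBIC))
```

```text
push False [486.4  57.9  54.5] [-1.24 -0.98 -0.35] 20.9
slow True [486.4  75.5  54.3] [-1.02 -2.57 -0.4 ] 19.614187027145768 22.4
```

View pics/t4c.png

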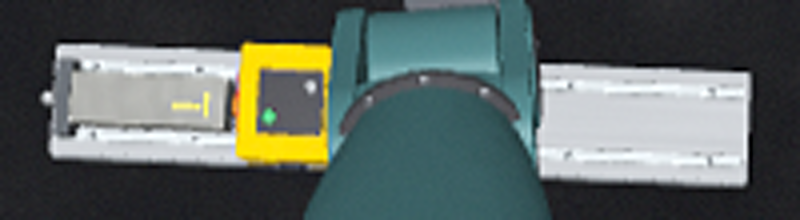

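The slow push stopped on contact at TCP y=75.5, exactly the predicted value. The prism (crop 70–228) sits against the dark stop, with its tail beyond the guard. Now I withdraw, lay the stick on the bed on the entry side, let go and retreat.

Run:
```python
from h import *
from station import r
r.movel(line(60,54.5),feed=40); print("back",r.movel(line(-80,54.5),feed=90,until_force=12),r.read_grip_width())
print("down",r.movel(line(-80,51.5),feed=15,until_force=4),np.round(r.read_eef_pos(),1))
r.set_gripper(45); r.movel(line(-80,140),feed=120); r.move_to((470,-230,330),ori(YAW,True)); r.pause(.5)
c=snap(r,"top","t5"); s=snap(r,"side","s5"); print(r.read_clock(),r.read_grip_width(),r.read_force())
a=cv2.resize(c["img"][140:250,135:415],None,fx=2.85,fy=2.85,interpolation=cv2.INTER_CUBIC)
b=cv2.resize(s["img"][130:340,200:480],(373,280)); 
b=np.hstack([b,np.zeros((280,a.shape[1]-373,3),np.uint8)]); cv2.imwrite("pics/end.png",np.vstack([a,b])[:600])
b=blobs(mask(c["img"],(6,150,100),(18,255,255),3)); print([(cv2.boundingRect(k),rect(c,k,56)) for k in b])
old=load("top0")["img"]
for n,(y0,y1,x0,x1) in dict(cube=(170,200,380,412),jar=(140,168,385,412),marker=(235,252,180,235)).items():
    print(n,np.abs(old[y0:y1,x0:x1].astype(int)-c["img"][y0:y1,x0:x1]).mean().round(2))
```

```text
back False 19.859203019660846
down True [484.2 -79.8  52.1]
27.95 44.79972152111052 [0.20847237 0.45409285 1.08042325]
[]
cube 73.17
jar 10.95
marker 5.61
```

View pics/end.png

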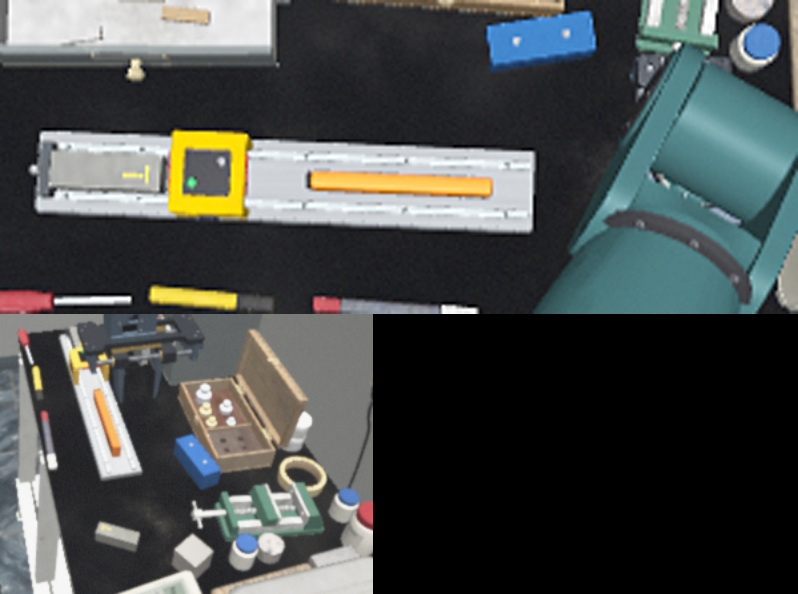

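The stick lies flat on the bed before the guard and the bystanders look unmoved; the cube mismatch is the arm covering it in the top view, and the side view shows it in place. One close wrist check of the prism/stop contact before handing in.

Run:
```python
from h import *
from station import r
o=ori(YAW,True)
r.move_to((470,60,330),o); r.movel((480,225,290),feed=200); r.pause(.3)
c=snap(r,"wrist","w6"); print(r.read_clock())
cv2.imwrite("pics/w6c.png",cv2.resize(c["img"][0:260,160:400],None,fx=2.3,fy=2.3,interpolation=cv2.INTER_CUBIC))
t=r.read_camera("top")["img"]; old=load("top0")["img"]
for n,(y0,y1,x0,x1) in dict(cube=(170,200,380,412),jar=(140,168,385,412)).items():
    print(n,np.abs(old[y0:y1,x0:x1].astype(int)-t[y0:y1,x0:x1]).mean().round(2))
```

```text
30.4167
cube 4.8
jar 5.09
```

View pics/w6c.png

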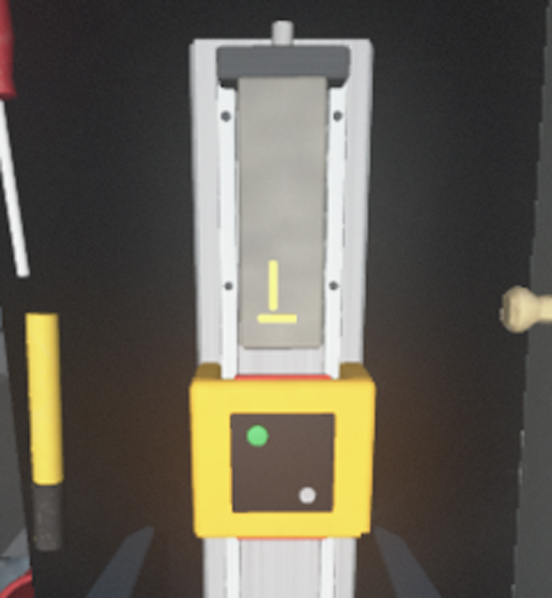

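The prism's lead edge meets the stop at crop row 77 with no visible gap, and its tail (row 348) is beyond the guard. Cube and jar now match their first images. Handing in.

```bash
python3 -c "
from station import r
r.job_done(); print(r.read_clock())"
```

```text
the job is handed in; nothing more can be done
the job is handed in; nothing more can be done
```

The job is done and handed in, at about 30.5 s of the 58 s allowed. I drew the stick straight out of its sleeve, set it down and took it again 78 mm behind its middle, near the ribbed end. I then pushed the prism under the guard with it until it met the stop.

- **Contact:** the slow final push (12 mm/s, limit 4 N) stopped at TCP y = 75.5 mm, which is where I had calculated contact. The close wrist picture shows no visible gap between the prism and the stop, and the tail is clear beyond the guard.
- **Stick:** I drew it back out the way it went in and let go of it. It lies flat on the bed on the entry side.
- **Bystanders:** the jar, cube and marker match their first pictures. One cube check first read as a mismatch, only because the arm covered the cube in that top view; it matched when I repeated it with the arm clear.
- **A check that gave nothing:** my orange colour mask found no stick in the final top view, so its final position rests on the pictures alone.
- **A disagreement:** the top and wrist cameras differed by about 2.5 mm on where the guard's mouth is, so I used a value between them. Force, not position, ended the push.

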